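# Clamp the burette-frame rod with its second U-bolt

## Task

The green rod of the burette frame lies in two dark steel saddle brackets on a marble base; one bracket already has its blue-tabbed U-bolt, the other is empty. Lift the loose blue-tabbed U-bolt out of its wooden stand, lower it with one leg on either side of the rod through the two holes of the empty bracket, holding it until its bow is down on the rod, then let go. Leave the red-tabbed and yellow-tabbed U-bolts in their stands.

Things in the scene. Friction and masses are not known exactly. Their poses are not given: they have to be found in the camera images.
- ubolt_blue: Steel U-bolt, legs down in a wooden stand 60 mm high (holes 40 deep). 10 mm round legs, 60 mm apart centre to centre, reach 55 mm below the origin (middle of the bow's underside, 75 mm above the table at first). Bow 10 mm high; on it a blue plastic tab: 44 mm along x, 12 thick along y, 10 to 45 above the origin; grip it about 32 above. x leg to leg, y across, z up; symmetric. About 130 g.
- seat (a point): Where the U-bolt's origin belongs: top of the rod over the empty bracket, 91 mm above the table; fixed. x from hole to hole, y along the rod (fitted bracket 150 mm towards -y), z up. Rod 24 mm thick, ends 70 mm away at +y. Plate under the rod: top 24 mm below this point, 12 thick, 40 free beneath; two 25 mm square through holes at 30 mm either side along x. Base 150 x 280 mm, 15 high.
- ubolt_red: Bystander, stays in its stand: like the blue U-bolt (same origin, axes, heights and stand) but with a red tab and its legs 38 mm apart, too narrow for the bracket.
- ubolt_yellow: Bystander, stays in its stand: like the blue U-bolt (same origin, axes, heights and stand) but with a yellow tab and its legs 90 mm apart, too wide for the bracket.

How it is judged (in metres and radians):
On the way, in this order (a step that is already met when the one before it is completed fails the run):
1. the blue-tabbed U-bolt is held by the gripper, lifted clear of its stand and higher than the rod (height (world z) of ubolt_blue above 0.14 m and contact force between the fingers and ubolt_blue above 0.5 N), for 0.1 s.
2. still held, it is astride the rod over the empty bracket with its legs in the holes and its bow within 15 mm of the rod (contact force between the fingers and ubolt_blue above 0.5 N and horizontal distance between ubolt_blue and seat below 0.016 m and z of ubolt_blue in the frame of seat below 0.015 m), for 0.05 s.
At the end, for the whole second after the job is handed in: Blue-tabbed U-bolt astride the rod, both legs through the empty bracket: origin within 16 mm horizontally and 6 mm in height of the seat, yaw within 17 degrees (either way round), upright within 14 degrees, released, at rest; red and yellow ones within 30 mm of their starts (horizontal distance between ubolt_blue and seat below 0.016 m and z of ubolt_blue in the frame of seat between -0.006 and 0.006 m and angle between the x axis of ubolt_blue and the x axis of seat, either way round below 0.3 rad and angle between ubolt_blue's own z axis and vertical below 0.25 rad and linear speed of ubolt_blue below 0.02 m/s and distance of each of ubolt_red, ubolt_yellow from where it was at the start of the episode below 0.03 m); the robot touches nothing.
It fails at once if the red-tabbed U-bolt is moved by more than 40 mm (distance of ubolt_red from where it was at the start of the episode above 0.04 m).
It fails at once if the yellow-tabbed U-bolt is moved by more than 40 mm (distance of ubolt_yellow from where it was at the start of the episode above 0.04 m).
It also fails if it takes over 35 s, if anything falls off the work surface, if the arm or the gripper's body presses on something with over 40 N, if the wrist force passes 120 N, or if a joint passes its speed limit or range.

## Robot

A 6-joint arm with a two-finger parallel gripper is mounted at the origin on the work surface. World frame = base frame: x ahead of the robot, y to its left, z up, the work surface at z = 0. Lengths are in mm, angles in degrees, forces in N, time in s.
With the tool pointing down it reaches from about 300 to 850 mm from the base axis. Payload 4.2 kg.
Tool frame: the origin (TCP) lies on the front face of the gripper's body, between the roots of the fingers; the fingertips stand 78 mm ahead of it and the grasp point (between the pads) lies 60 mm ahead of it; x points along the fingers, y is the direction in which the jaws open and shut, and the axes are right-handed (so a half turn about x gives the same grasp; the last joint's range is limited). The gripper opens to 91 mm and grips with 3 to 60 N. Pads are 32 mm wide; open, the fingers measure 118 mm over their backs; the gripper's body (76 mm by 178 mm) begins 60 mm behind the grasp point.
Start: joints at [70.875, 18.312, 89.639, -0, 72.044, -1.146], TCP at [177.488, 546.93, 292.276] pointing down, gripper open.
Joint ranges: [-177.97, 177.97], [-48.28, 115.42], [12.27, 149.76], [-77.06, 257.06], [2.81, 150.46], [-146.56, 146.56]. Speed limits (degrees/s): [147.25, 147.25, 180, 180, 180, 180].

## Interface

Orientations are given as [roll, pitch, yaw] about the fixed x, y, z axes, in that order (R = Rz(yaw) Ry(pitch) Rx(roll)).
In Python, from workcell import status, viewer, env gives the robot as it stands. The module is installed in compiled form; this text tells all that it offers.
- The arm moves only by the tool move_arm, never from a script. Its argument "moves" is a list of rows, each a list of 3 entries, a list of its own where there are three numbers: the shift along the tool's x, y, z in cm, then the turn about the tool's x in rad, then the gripper's target within -1 to 1 (fully open at 1, half-way at 0, shut at -1). A call has 1 to 20 rows; each row is the pose to reach, as a shift and turn from the pose commanded when the call began, along the tool's axes at that moment; what a row does not reach only later rows make up. A row lasts 1/8 s, in which the tool goes at most 62.5 mm and 10.7 degrees, less where a joint would pass 70% of its speed; a pose out of reach is approached as far as the arm can. A call with a gripper value outside its range is refused whole. The fingers move at their own pace and stop on an object; "force" is the grip in N (left out, the last holds). Time passes only in rows, so rows that repeat a pose let the fingers close. It gives the time, the measured TCP pose, the force and the opening at its end, in the units of the state.
- status.state(): the state, without advancing time (a new reading comes with each control period).
- viewer.grab_frame(name): name is "side" or "top"; returns the picture (384x512x3 uint8, red, green, blue); there is no depth.
- viewer.get_calibration(name): a dict with "camera_matrix" (3x3 intrinsics, pixels), "eye" and "rotation" of the camera in the world. Camera axes: x right, y down, z forward; pixel columns grow to the right and rows downward; lengths in mm; the calibration is good to about 2 mm. A picture is of the moment at which its call begins. get_calibration takes no time and is no camera call.
- env.job_done(): hands the job in, once; it reports no verdict.
The state is a dict: "time_s": time; "qpos": joint angles; "qvel": joint speeds; "effort": joint torques, N m; "ee_pos": TCP position; "ee_rot": TCP orientation; "force": force on the tool from outside, world axes, zero at the start; "torque": the same for the moment, N m; "gripper_width": finger opening in mm.
Only numpy, scipy, OpenCV 4.12 (cv2) and the standard library are available. Lean on these libraries where they do the work, as an engineer would, in place of code of your own. Each camera call takes 0.05 s, during which the arm holds its last target.

## Working session

There is one attempt and no reset: what is moved stays moved. The work goes in short steps, Python scripts to look and compute and a tool call to move; the robot and the scene stay as the last step left them, time stands still between calls to the robot, and variables do not carry over. Pictures are saved under pics/ and viewed, and the job is handed in when it is done.

Besides the shell and the picture viewer there is one more tool, called after "Request:" as a command line: name --argument value ..., lists and objects as JSON in quotes. move_arm: Moves the arm, as the interface text tells. Its arguments: {"type":"object","properties":{"moves":{"type":"array","items":{"type":"array"}},"force":{"type":"number"}},"required":["moves"]}

```bash
mkdir -p pics
python3 - <<'E'
from workcell import status, viewer, env
import cv2
print(status.state())
for n in("side","top"):
    im=viewer.grab_frame(n); cv2.imwrite(f"pics/{n}0.png",im[:,:,::-1]); print(viewer.get_calibration(n))
E
```

```text
{'time_s': 0.0, 'qpos': array([ 7.08752049e+01,  1.83495536e+01,  8.97075080e+01,  3.89033084e-04,
        7.20440929e+01, -1.14937274e+00]), 'qvel': array([-0.06146346, -0.05724202, -0.02897384,  0.03274867,  0.00568425,
       -0.09623398]), 'effort': array([-7.27859588e-04, -4.12471819e+01, -2.31971955e+01,  7.28625432e-02,
        4.57001023e-02, -1.29294499e-04]), 'ee_pos': array([177.3557888 , 546.56301277, 291.43362758]), 'ee_rot': array([ -91.35887441,   89.89884475, -109.33441708]), 'force': array([ 1.00962739, -0.14089679, -0.36342731]), 'torque': array([ 0.04084498,  0.0152945 , -0.04633067]), 'gripper_width': 91.15112830467275}
{'camera_matrix': array([[402.78212736,   0.        , 253.63530882],
       [  0.        , 402.78212736, 187.32397933],
       [  0.        ,   0.        ,   1.        ]]), 'eye': array([ 500.31059213, -542.53016   ,  559.55809298]), 'rotation': array([-125.72078412,   -0.3114982 ,    0.24828656])}
{'camera_matrix': array([[489.40808337,   0.        , 258.35632985],
       [  0.        , 489.40808337, 200.65278513],
       [  0.        ,   0.        ,   1.        ]]), 'eye': array([355.16608109, 102.52612086, 995.48110014]), 'rotation': array([-170.00437474,   -2.13241238,  -88.92548183])}
```

View pics/side0.png

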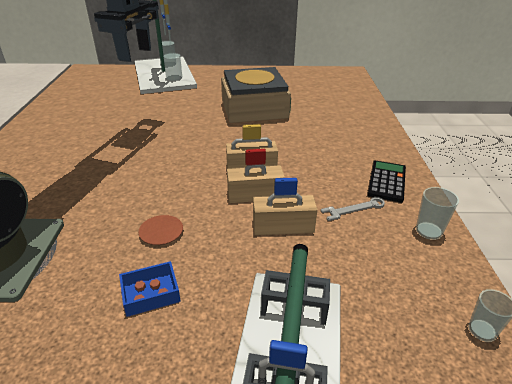

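View pics/top0.png

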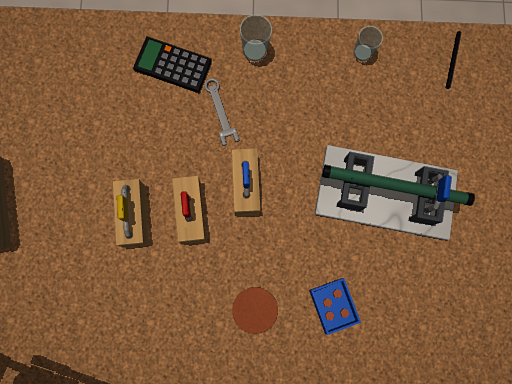

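The side view shows the free blue tab at about (286,187), red at (256,157) and yellow at (252,133). The empty bracket is at about (296,297), and the fitted one is near (288,355). In the top view the blue tab is at (246,175) and the empty bracket at (356,182). The green rod runs from (327,171) to (470,199).

```bash
cat > h.py <<'E'
import numpy as np,cv2
from scipy.spatial.transform import Rotation as R
from workcell import viewer,status
C={n:viewer.get_calibration(n) for n in("side","top")}
def ray(n,p):
    c=C[n];d=np.linalg.inv(c["camera_matrix"])@[p[0],p[1],1.]
    return np.array(c["eye"]),R.from_euler("xyz",c["rotation"],degrees=True).as_matrix()@d
def onz(n,p,z):
    e,d=ray(n,p);return e+d*(z-e[2])/d[2]
def tri(ps,pt):
    a,u=ray("side",ps);b,v=ray("top",pt)
    s=np.linalg.lstsq(np.c_[u,-v],b-a,rcond=None)[0]
    A=a+s[0]*u;B=b+s[1]*v
    return (A+B)/2,np.linalg.norm(A-B)
def proj(n,P):
    c=C[n];q=c["camera_matrix"]@R.from_euler("xyz",c["rotation"],degrees=True).as_matrix().T@(np.array(P)-c["eye"]);return q[:2]/q[2]
def mask(im,lo,hi):
    return cv2.inRange(cv2.cvtColor(im,cv2.COLOR_RGB2HSV),lo,hi)
E
python3 - <<'E'
from h import *
im={n:cv2.imread(f"pics/{n}0.png")[:,:,::-1].copy() for n in C}
cols={"blue":((105,150,60),(130,255,255)),"red":((0,180,70),(5,255,255)),"yellow":((22,150,80),(32,255,255)),"green":((60,60,20),(90,255,255))}
for n in C:
  for k,(a,b) in cols.items():
    m=mask(im[n],a,b)
    for c in cv2.findContours(m,0,2)[0]:
      if cv2.contourArea(c)>40: r=cv2.minAreaRect(c);print(n,k,cv2.contourArea(c),np.round(r[0]),np.round(r[1],1),round(r[2],1),cv2.boundingRect(c))
  m=mask(im[n],(0,0,170),(180,40,255)); 
  for c in cv2.findContours(m,0,2)[0]:
    if cv2.contourArea(c)>800: print(n,"marble",cv2.contourArea(c),np.round(cv2.boxPoints(cv2.minAreaRect(c)),1).tolist())
t=cv2.resize(im["top"][140:245,225:480],None,fx=3,fy=3,interpolation=2);cv2.imwrite("pics/tc.png",t[:,:,::-1])
s=cv2.resize(im["side"][170:384,220:350],None,fx=2.8,fy=2.8,interpolation=2);cv2.imwrite("pics/sc.png",s[:,:,::-1])
E
```

```text
side blue 792.5 [288. 354.] [37.2 23.5] 9.5 (270, 340, 37, 29)
side blue 2226.5 [148. 289.] [42.4 56.8] 76.0 (119, 262, 61, 54)
side blue 327.0 [286. 186.] [16. 21.] 90.0 (275, 178, 22, 17)
side red 257.5 [256. 156.] [15. 19.] 90.0 (246, 149, 20, 16)
side yellow 215.5 [252. 132.] [13. 17.] 90.0 (243, 125, 18, 14)
side green 251.0 [285. 376.] [15. 20.] 90.0 (275, 368, 21, 16)
side green 1347.0 [295. 295.] [16.7 94.3] 6.3 (282, 248, 25, 95)
side green 173.0 [389. 166.] [28.4  7.1] 9.5 (375, 161, 29, 12)
side green 120.0 [160.  45.] [53.2  3.3] 82.9 (155, 18, 10, 54)
side marble 1958.5 [[299.0, 283.0], [339.0, 283.0], [339.0, 383.0], [299.0, 383.0]]
side marble 1901.5 [[230.5, 382.8999938964844], [255.6999969482422, 272.1000061035156], [293.5, 280.70001220703125], [268.29998779296875, 391.5]]
side marble 10464.0 [[393.70001220703125, 113.19999694824219], [476.20001220703125, 61.5], [592.9000244140625, 247.60000610351562], [510.5, 299.29998779296875]]
side marble 2120.5 [[-30.299999237060547, 91.0999984741211], [38.400001525878906, 29.700000762939453], [69.0999984741211, 64.0999984741211
[... 162 characters left out ...]
14, 24)
top blue 111.0 [246. 173.] [22.  6.] 90.0 (243, 162, 7, 23)
top red 112.0 [184. 203.] [22.5  6.1] 84.8 (181, 192, 8, 23)
top yellow 117.0 [120. 206.] [23.  6.] 90.0 (117, 195, 7, 24)
top green 181.0 [457. 197.] [21.3 10.9] 10.0 (446, 190, 23, 14)
top green 1127.0 [383. 182.] [108.6  12.1] 11.0 (329, 167, 108, 32)
top green 401.5 [150.  55.] [14.8 30.4] 22.8 (138, 39, 24, 32)
top marble 1619.0 [[315.70001220703125, 212.8000030517578], [321.1000061035156, 184.5], [432.8999938964844, 205.8000030517578], [427.5, 234.10000610351562]]
top marble 1031.0 [[324.29998779296875, 163.6999969482422], [328.0, 145.0], [437.1000061035156, 166.39999389648438], [433.3999938964844, 185.10000610351562]]
```

View pics/tc.png

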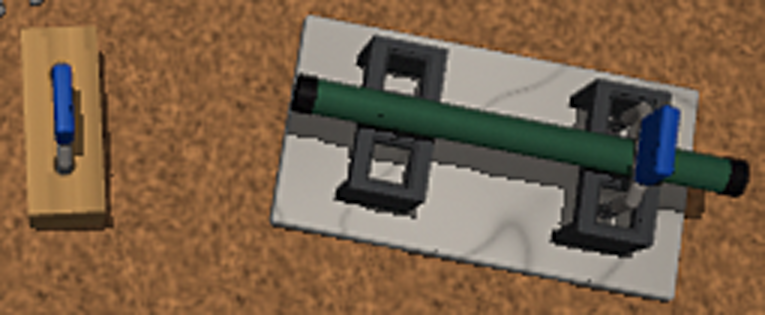

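View pics/sc.png

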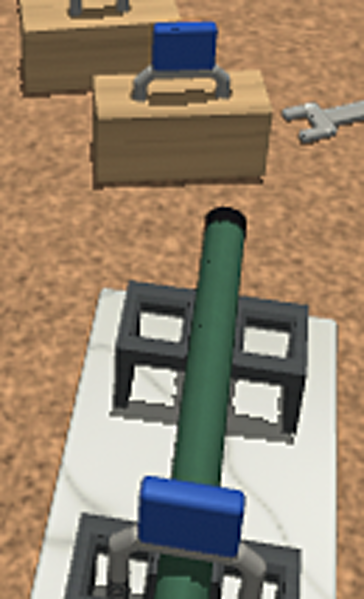

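Run:
```python
from h import *
T=lambda x,y:(225+x/3,140+y/3); S=lambda x,y:(220+x/2.8,170+y/2.8)
np.set_printoptions(precision=1,suppress=True)
print("tab tops tri",tri((286,178.5),(246,173)), "z120 top",onz("top",(246,173),120))
print("tab side face mid z~102",onz("side",(286,186.5),102.5))
st=[onz("top",T(*p),60) for p in((22,28),(98,26),(105,213),(30,217))];print("stand",np.array(st),np.mean(st,0))
a=(st[0]+st[1])/2-(st[2]+st[3])/2;print("yaw",np.degrees(np.arctan2(a[1],a[0])),np.linalg.norm(a))
ss=[onz("side",S(*p),60) for p in((93,75),(262,71),(271,110),(95,115))];print("stand side",np.array(ss),np.mean(ss,0))
a=(ss[1]+ss[2])/2-(ss[0]+ss[3])/2;print("yaw",np.degrees(np.arctan2(a[1],a[0])))
b=[onz("top",T(*p),15) for p in((308,16),(698,91),(672,298),(272,222))];print("base",np.array(b),np.mean(b,0))
d=b[0]-b[1];print("y axis dir",np.degrees(np.arctan2(d[1],d[0])),np.linalg.norm(d),np.linalg.norm(b[0]-b[3]))
r0=onz("top",T(297,95),79);r1=onz("top",T(744,180),79);d=r0-r1;L=np.linalg.norm(d);print("rod",r0,r1,L,np.degrees(np.arctan2(d[1],d[0])),"seat",r0-d/L*70)
print("rod far end tri", tri(S(226,222),T(297,95)))
h1=[onz("top",T(*p),67) for p in((390,48),(428,54))];h2=[onz("top",T(*p),67) for p in((372,143),(410,150),(403,190),(366,182))]
print("hole",np.array(h1),np.array(h2),np.mean(h2,0))
q=np.array([(140,302),(185,310),(183,345),(136,340)]);q2=np.array([(244,322),(292,328),(290,358),(243,352)])
for k in(q,q2):print("side hole",np.mean([onz("side",S(*p),67) for p in k],0))
```

```text
tab tops tri (array([561.5,  96.5, 121.3]), np.float64(1.3889063865123843)) z120 top [561.1  96.5 120. ]
tab side face mid z~102 [563.2  96.6 102.5]
stand [[622.4 124.1  60. ]
 [625.2  74.1  60. ]
 [500.5  67.2  60. ]
 [496.7 115.5  60. ]] [561.2  95.2  60. ]
yaw 3.554270829762798 125.39008623479896
stand side [[499.3 118.8  60. ]
 [624.2 125.2  60. ]
 [625.2  79.3  60. ]
 [500.9  72.3  60. ]] [562.4  98.9  60. ]
yaw 3.0565032966151553
base [[ 649.7  -73.3   15. ]
 [ 603.7 -346.4   15. ]
 [ 458.6 -320.8   15. ]
 [ 504.1  -47.9   15. ]] [ 554.  -197.1   15. ]
y axis dir 80.4267951148875 276.9030877967348 147.78392004406533
rod [577.5 -54.4  79. ] [ 529.2 -344.1   79. ] 293.6904177767213 80.53675002433172 seat [ 566.  -123.5   79. ]
rod far end tri (array([578.5, -54.1,  80.6]), np.float64(2.6879155775226033))
hole [[ 613.9 -118.2   67. ]
 [ 610.5 -143.3   67. ]] [[ 549.7 -105.4   67. ]
 [ 545.7 -130.2   67. ]
 [ 519.2 -125.1   67. ]
 [ 523.9 -101.1   67. ]] [ 534.6 -115.4   67. ]
side hole [ 538.5 -120.7   67. ]
side hole [ 596.5 -131.3   67. ]
```

```bash
cat >> h.py <<'E'
np.set_printoptions(precision=3,suppress=True)
def plan(target,yaw):
    s=status.state();M=R.from_euler("xyz",s["ee_rot"],degrees=True).as_matrix()
    d=np.array(target)-s["ee_pos"]
    ty=np.array([-np.sin(np.radians(yaw)),np.cos(np.radians(yaw)),0]) # wanted jaw axis
    v=M.T@ty; a=np.arctan2(v[2],v[1]); a=(a+np.pi/2)%np.pi-np.pi/2
    print("ee",s["ee_pos"],"w",s["gripper_width"],"F",s["force"],"t",s["time_s"],"q6",s["qpos"][5]);print(M);print("shift cm",M.T@d/10,"turn",a)
E
python3 -c "
from h import *
plan((561.5,96.5,290),3.3)
print(onz('top',(184,203),120),onz('top',(120,206),120))"
```

```text
ee [177.37  546.608 291.489] w 91.29063652516751 F [ 0.046  0.411 -0.065] t 0.1 q6 -1.14667506761161
[[-0.001  0.309  0.951]
 [-0.002  0.951 -0.309]
 [-1.    -0.002 -0.   ]]
shift cm [  0.198 -30.957  50.43 ] turn -0.37136939558475124
[502.455 207.073 120.   ] [494.124 321.1   120.   ]
```

Request:
move_arm --moves '[[[0, -6, 10], -0.1, 1], [[0, -12, 20], -0.2, 1], [[0, -18, 30], -0.3, 1], [[0, -24, 40], -0.37, 1], [[0, -31, 50.4], -0.371, 0.2], [[0, -31, 50.4], -0.371, 0], [[0, -31, 50.4], -0.371, 0], [[0, -31, 50.4], -0.371, 0], [[0, -31, 50.4], -0.371, 0], [[0, -31, 50.4], -0.371, 0], [[0, -31, 50.4], -0.371, 0], [[0, -31, 50.4], -0.371, 0], [[0, -31, 50.4], -0.371, 0], [[0, -31, 50.4], -0.371, 0], [[0, -31, 50.4], -0.371, 0], [[0, -31, 50.4], -0.371, 0]]' --force 20

```text
time_s: 2.1
ee_pos: [561.1, 96.8, 292.3]
ee_rot: [40.7, 90.0, 44.0]
force: [0.7, -0.5, 0.9]
gripper_width: 45.8
```

```bash
python3 -c "
from h import *
plan((561.5,96.5,168),3.3)
im=viewer.grab_frame('side');cv2.imwrite('pics/s1.png',cv2.resize(im[60:300,150:450],None,fx=2.6,fy=2.4)[:,:,::-1])"
```

```text
ee [561.069  96.769 292.315] w 45.846757949005315 F [ 0.712 -0.506  0.887] t 2.1 q6 -84.68071912773391
[[ 0.    -0.058  0.998]
 [ 0.     0.998  0.058]
 [-1.     0.     0.   ]]
shift cm [12.432 -0.031  0.04 ] turn 7.174519553210246e-05
```

View pics/s1.png

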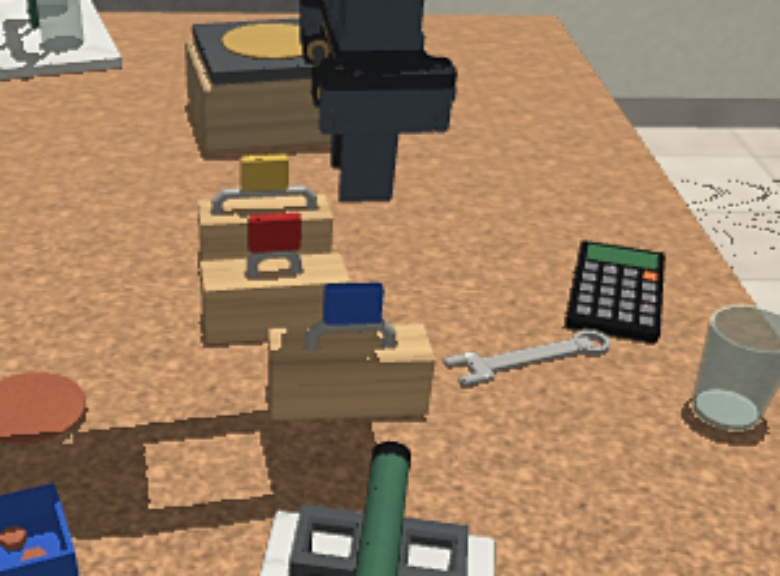

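Request:
move_arm --moves '[[[4, 0, 0], 0, 0], [[7, 0, 0], 0, 0], [[9, 0, 0], 0, 0], [[9, 0, 0], 0, 0], [[9, 0, 0], 0, 0]]'

```text
time_s: 2.78
ee_pos: [561.8, 96.6, 203.2]
ee_rot: [9.3, 89.9, 12.6]
force: [-0.7, -1.3, 1.5]
gripper_width: 45.6
```

```bash
python3 -c "
from h import *
plan((561.5,96.5,168),3.3)
im=viewer.grab_frame('side');cv2.imwrite('pics/s2.png',cv2.resize(im[60:300,150:450],None,fx=2.6,fy=2.4)[:,:,::-1])
im=viewer.grab_frame('top');cv2.imwrite('pics/t2.png',im[:,:,::-1])"
```

```text
ee [561.773  96.586 203.163] w 45.59674021534393 F [-0.744 -1.321  1.518] t 2.775 q6 -84.68204010257965
[[ 0.002 -0.057  0.998]
 [ 0.     0.998  0.057]
 [-1.     0.     0.002]]
shift cm [ 3.516 -0.008 -0.034] turn -0.0004425851194724828
```

View pics/s2.png

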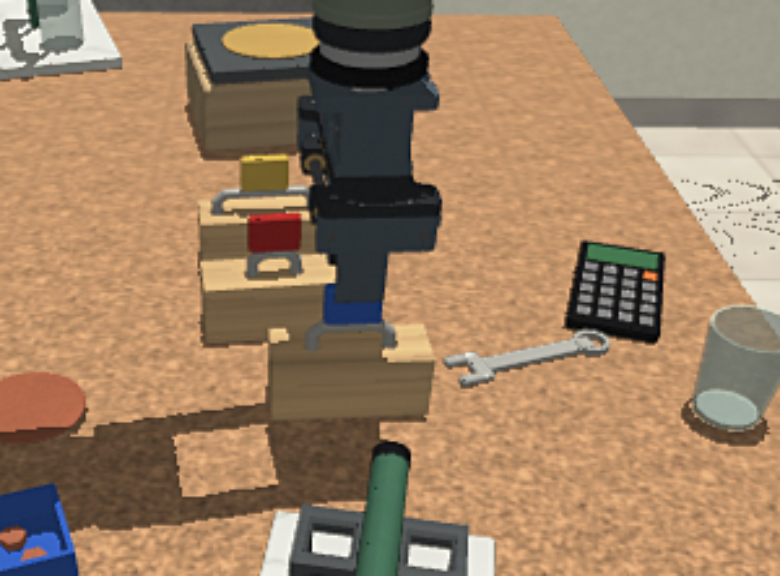

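Before the descent (s1) the fingers hang above the tab. In s2 they straddle it: the front finger is at crop column about 358 and the tab centre at about 353, roughly in line. Next I descend and grip.

Request:
move_arm --moves '[[[2, 0, 0], 0, 0], [[3.5, 0, 0], 0, 0], [[3.5, 0, 0], 0, 0], [[3.5, 0, 0], 0, 0], [[3.5, 0, 0], 0, -1], [[3.5, 0, 0], 0, -1], [[3.5, 0, 0], 0, -1], [[3.5, 0, 0], 0, -1], [[3.5, 0, 0], 0, -1], [[3.5, 0, 0], 0, -1]]' --force 25

```text
time_s: 4.12
ee_pos: [561.2, 96.5, 167.3]
ee_rot: [45.9, 90.0, 49.2]
force: [0.1, -0.7, 0.8]
gripper_width: 11.8
```

Request:
move_arm --moves '[[[-1, 0, 0], 0, -1], [[-3, 0, 0], 0, -1], [[-5, 0, 0], 0, -1], [[-7, 0, 0], 0, -1], [[-9, 0, 0], 0, -1], [[-10, 0, 0], 0, -1], [[-10, 0, 0], 0, -1], [[-10, 0, 0], 0, -1]]'

```text
time_s: 5.12
ee_pos: [560.7, 96.4, 266.4]
ee_rot: [-175.3, 89.9, -172.0]
force: [0.8, -0.1, -1.7]
gripper_width: 11.9
```

```bash
python3 -c "
from h import *
plan((567,-123.5,270),-9.5)
im=viewer.grab_frame('side');cv2.imwrite('pics/s3.png',cv2.resize(im[60:300,150:450],None,fx=2.6,fy=2.4)[:,:,::-1])"
```

```text
ee [560.736  96.401 266.389] w 11.896259388242402 F [ 0.849 -0.11  -1.701] t 5.125 q6 -84.681893057525
[[-0.002 -0.057  0.998]
 [-0.     0.998  0.057]
 [-1.    -0.    -0.002]]
shift cm [ -0.357 -21.99   -0.633] turn 0.22301190307912533
```

View pics/s3.png

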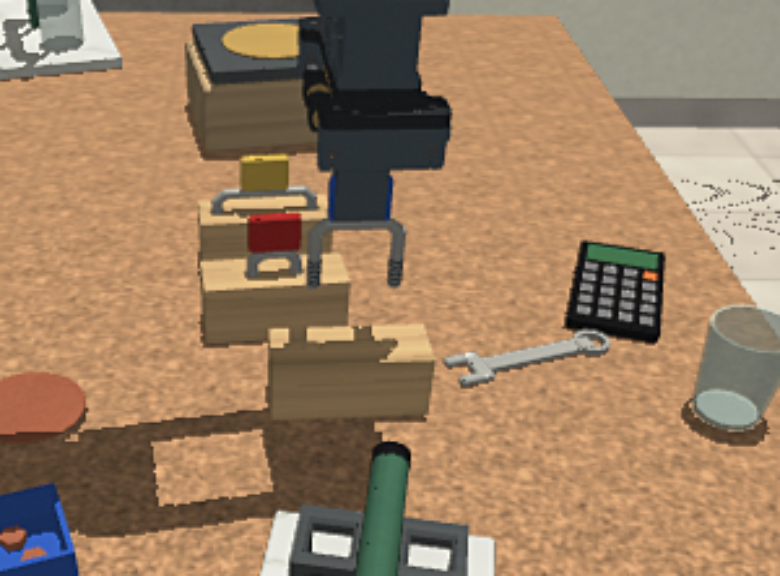

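The U-bolt is held upright and clear of the stand, with its legs at crop columns (314) and (397) and their tips near row 283. Next I carry it over the seat.

Request:
move_arm --moves '[[[0, -4, -0.1], 0.04, -1], [[0, -8, -0.2], 0.08, -1], [[0, -12, -0.3], 0.12, -1], [[0, -16, -0.4], 0.16, -1], [[0, -20, -0.5], 0.2, -1], [[0, -22, -0.6], 0.223, -1], [[0, -22, -0.6], 0.223, -1], [[0, -22, -0.6], 0.223, -1], [[3, -22, -0.6], 0.223, -1], [[3, -22, -0.6], 0.223, -1], [[3, -22, -0.6], 0.223, -1]]'

```text
time_s: 6.55
ee_pos: [568.2, -122.7, 238.0]
ee_rot: [12.7, 89.9, 3.2]
force: [1.0, 0.8, -0.9]
gripper_width: 11.7
```

```bash
python3 -c "
from h import *
plan((567,-123.5,183),-9.5)
im=viewer.grab_frame('side');cv2.imwrite('pics/s4r.png',im[:,:,::-1]);cv2.imwrite('pics/s4.png',cv2.resize(im[130:384,200:380],None,fx=3,fy=2.3*1)[:,:,::-1]) if 0 else cv2.imwrite('pics/s4.png',cv2.resize(im[190:384,200:390],None,fx=3,fy=3,interpolation=2)[:,:,::-1])
im=viewer.grab_frame('top');cv2.imwrite('pics/t4.png',cv2.resize(im[120:260,290:490],None,fx=4,fy=4,interpolation=2)[:,:,::-1])"
```

```text
ee [ 568.219 -122.677  238.02 ] w 11.742641091550881 F [ 1.018  0.816 -0.949] t 6.55 q6 -93.904403806368
[[ 0.001  0.164  0.986]
 [ 0.     0.986 -0.164]
 [-1.     0.     0.001]]
shift cm [ 5.502 -0.102 -0.112] turn 0.0012772791212514178
```

View pics/s4.png

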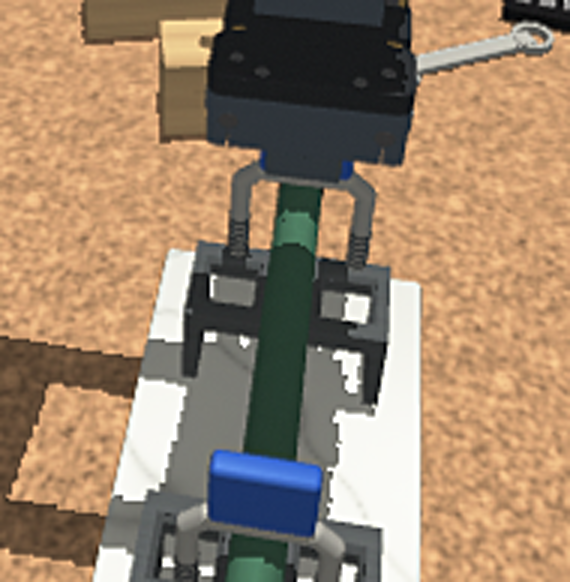

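View pics/t4.png

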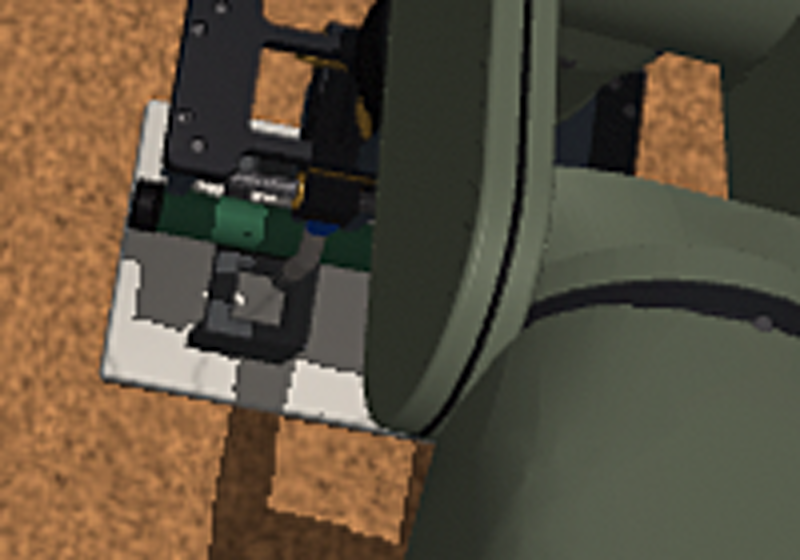

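Side view: the legs hang either side of the rod, with tips at crop (237,264) and (358,268), just above the holes. In the top view the near leg at about (270,295) points into its hole. I'll check the tip positions in the same camera.

```bash
python3 -c "
from h import *
a=onz('side',(200+237/3,190+264/3),91);b=onz('side',(200+358/3,190+268/3),91);print(a,b,(a+b)/2,np.linalg.norm(a-b),np.degrees(np.arctan2(*(b-a)[1::-1])))
S=lambda x,y:(200+x/3,190+y/3)
q=[(213,272),(257,280),(253,306),(212,300)];q2=[(320,288),(372,294),(370,322),(318,316)]
c=[np.mean([onz('side',S(*p),67) for p in k],0) for k in (q,q2)];print(c,np.mean(c,0))
t=onz('top',(290+252/4,120+300/4),91);print('top tip',t)
for P in((537.6,-118.6,91),(596.4,-128.5,91)):print((proj('side',P)-[200,190])*3,(proj('top',P)-[290,120])*4)
for P in((537.6,-118.6,67),(596.4,-128.5,67)):print((proj('side',P)-[200,190])*3,(proj('top',P)-[290,120])*4)
"
```

```text
[ 539.563 -126.275   91.   ] [ 600.528 -128.35    91.   ] [ 570.046 -127.312   91.   ] 61.000441216858874 -1.9491924868313295
[array([ 539.052, -122.175,   67.   ]), array([ 595.792, -131.827,   67.   ])] [ 567.422 -127.001   67.   ]
top tip [ 530.716 -107.429   91.   ]
[232.457 252.464] [275.142 286.347]
[349.856 268.172] [293.52  166.692]
[230.621 283.955] [263.351 295.798]
[345.358 299.717] [281.407 178.973]
```

```bash
python3 -c "
import cv2
im=cv2.imread('pics/s4r.png')[238:310,255:340];cv2.imwrite('pics/s4z.png',cv2.resize(im,None,fx=9,fy=8.3,interpolation=0))"
```

```text
(no output)
```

View pics/s4z.png

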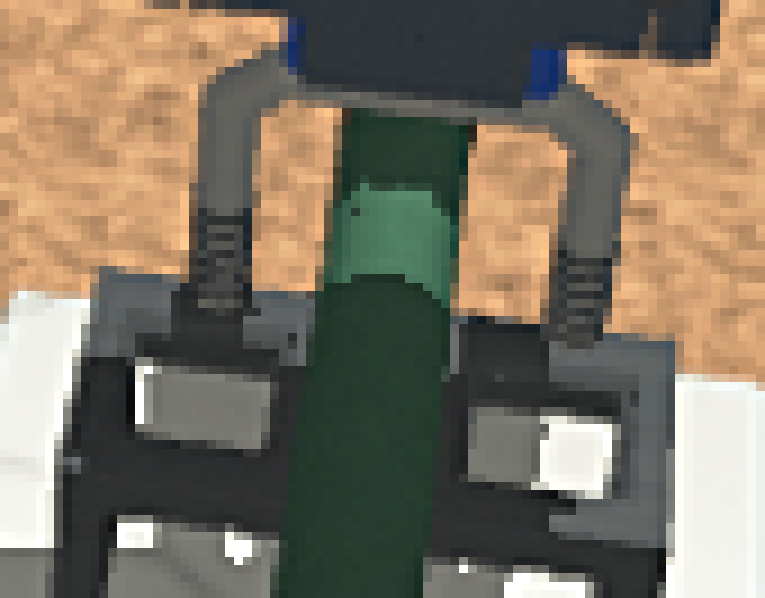

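```bash
python3 -c "
from h import *
S=lambda x,y:(255+x/9,238+y/8.3)
a=onz('side',S(222,310),91);b=onz('side',S(577,345),91);print(a,b,(a+b)/2,np.linalg.norm(a-b),np.degrees(np.arctan2(*(b-a)[1::-1])))
q=[(145,338),(282,352),(272,452),(135,435)];q2=[(480,372),(635,395),(618,502),(468,482)]
c=[np.array([onz('side',S(*p),67) for p in k]) for k in (q,q2)];print(c);c=[x.mean(0) for x in c];print(c,np.mean(c,0))
"
```

```text
[ 540.83  -120.977   91.   ] [ 600.133 -128.812   91.   ] [ 570.482 -124.894   91.   ] 59.817909753776746 -7.525727107240416
[array([[ 528.933, -106.572,   67.   ],
       [ 552.977, -109.835,   67.   ],
       [ 549.788, -133.878,   67.   ],
       [ 526.489, -130.107,   67.   ]]), array([[ 587.381, -114.447,   67.   ],
       [ 613.783, -119.798,   67.   ],
       [ 607.398, -144.842,   67.   ],
       [ 582.588, -140.512,   67.   ]])]
[array([ 539.547, -120.098,   67.   ]), array([ 597.788, -129.9  ,   67.   ])] [ 568.667 -124.999   67.   ]
```

The tips are about 2 mm off centre at +x and about 2.5 mm off at +y, so I make a small correction and lower in stages.

Request:
move_arm --moves '[[[0, -0.2, -0.15], 0, -1], [[0.7, -0.2, -0.15], 0, -1], [[1.4, -0.2, -0.15], 0, -1], [[2, -0.2, -0.15], 0, -1], [[2.5, -0.2, -0.15], 0, -1], [[3, -0.2, -0.15], 0, -1], [[3.3, -0.2, -0.15], 0, -1], [[3.3, -0.2, -0.15], 0, -1]]'

```text
time_s: 7.65
ee_pos: [565.9, -125.2, 204.0]
ee_rot: [164.5, 90.0, 155.0]
force: [0.8, 1.9, -1.1]
gripper_width: 11.9
```

```bash
python3 -c "
from h import *
plan((567,-124,183),-9.5)
im=viewer.grab_frame('side');cv2.imwrite('pics/s5r.png',im[:,:,::-1]);cv2.imwrite('pics/s5.png',cv2.resize(im[238:310,255:340],None,fx=9,fy=8.3,interpolation=0)[:,:,::-1])"
```

```text
ee [ 565.902 -125.17   203.988] w 11.94776125580365 F [ 0.81   1.867 -1.149] t 7.65 q6 -94.11572605329135
[[-0.     0.165  0.986]
 [ 0.     0.986 -0.165]
 [-1.     0.    -0.   ]]
shift cm [2.099 0.133 0.09 ] turn 2.798193538344762e-05
```

View pics/s5.png

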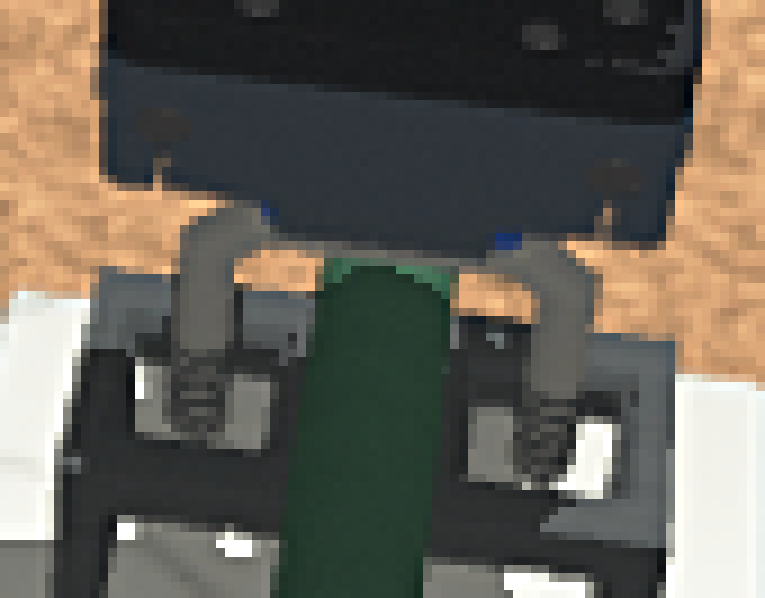

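The legs are inside both holes, with tips at crop (198,435) and (543,480), and the contact force is negligible. I continue down.

```bash
python3 -c "
from h import *
S=lambda x,y:(255+x/9,238+y/8.3)
a=onz('side',S(198,437),57);b=onz('side',S(543,483),57);print(a,b,(a+b)/2)
"
```

```text
[ 538.041 -122.116   57.   ] [ 597.203 -132.47    57.   ] [ 567.622 -127.293   57.   ]
```

Request:
move_arm --moves '[[[0.5, 0.1, 0.1], 0, -1], [[1, 0.1, 0.1], 0, -1], [[1.4, 0.1, 0.1], 0, -1], [[1.7, 0.1, 0.1], 0, -1], [[1.9, 0.1, 0.1], 0, -1], [[1.9, 0.1, 0.1], 0, -1]]'

```text
time_s: 8.45
ee_pos: [567.1, -124.4, 185.1]
ee_rot: [157.6, 90.0, 148.1]
force: [0.5, 0.3, -1.6]
gripper_width: 11.7
```

Request:
move_arm --moves '[[[0.1, 0, 0], 0, -1], [[0.2, 0, 0], 0, -1], [[0.3, 0, 0], 0, -1], [[0.3, 0, 0], 0, -1]]'

```text
time_s: 8.95
ee_pos: [567.2, -124.4, 183.1]
ee_rot: [1.6, 90.0, -7.9]
force: [-1.3, -0.5, 5.6]
gripper_width: 12.1
```

```bash
python3 -c "
from h import *
plan((567,-124,183),-9.5)
im=viewer.grab_frame('side');cv2.imwrite('pics/s6.png',cv2.resize(im[220:330,240:350],None,fx=5,fy=5,interpolation=0)[:,:,::-1])"
```

```text
ee [ 567.222 -124.426  183.131] w 12.070114418073322 F [-1.272 -0.533  5.63 ] t 8.95 q6 -94.01025289463391
[[ 0.001  0.165  0.986]
 [-0.     0.986 -0.165]
 [-1.     0.     0.001]]
shift cm [ 0.013  0.038 -0.029] turn -3.566843775826278e-05
```

View pics/s6.png

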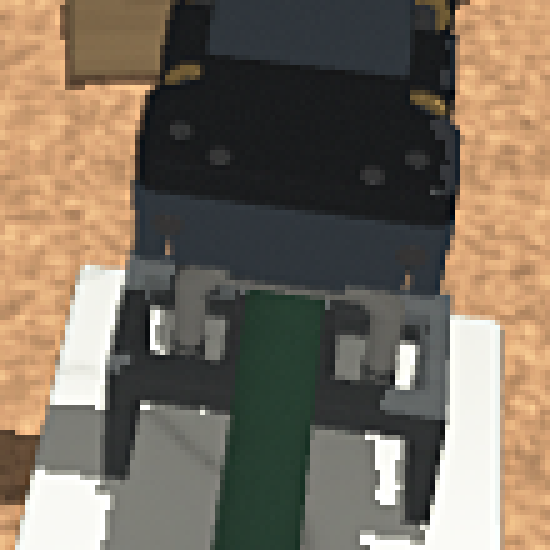

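The force has swung up by about 7 N at z = 183, as expected for the bow resting on the rod, and both legs are in the holes at crop (190,310) and (385,330). I release and retreat.

Request:
move_arm --moves '[[[0, 0, 0], 0, -0.2], [[0, 0, 0], 0, -0.2], [[0, 0, 0], 0, -0.2], [[0, 0, 0], 0, -0.2], [[0, 0, 0], 0, -0.2], [[-2, 0, 0], 0, -0.2], [[-5, 0, 0], 0, -0.2], [[-9, 0, 0], 0, -0.2], [[-14, 0, 0], 0, -0.2], [[-15, 0, 0], 0, -0.2], [[-15, 3, 0], 0, -0.2], [[-15, 8, 0], 0, -0.2], [[-15, 14, 0], 0, -0.2], [[-15, 20, 0], 0, -0.2], [[-15, 26, 0], 0, -0.2], [[-15, 32, 0], 0, -0.2], [[-15, 32, 0], 0, -0.2], [[-15, 32, 0], 0, -0.2], [[-15, 32, 0], 0, -0.2]]'

```text
time_s: 11.38
ee_pos: [619.8, 189.7, 332.0]
ee_rot: [-130.5, 90.0, -140.1]
force: [-0.6, 0.2, 0.4]
gripper_width: 36.5
```

```bash
python3 -c "
from h import *
plan((567,-124,183),-9.5)
im=viewer.grab_frame('side');cv2.imwrite('pics/s7r.png',im[:,:,::-1]);cv2.imwrite('pics/s7.png',cv2.resize(im[100:384,210:390],None,fx=3,fy=2.1*1,interpolation=0)[:,:,::-1])
t=viewer.grab_frame('top');cv2.imwrite('pics/t7.png',t[:,:,::-1])
for n,i in(('side',im),('top',t)):
  for k,(a,b) in {'blue':((105,150,60),(130,255,255)),'red':((0,180,70),(5,255,255)),'yellow':((22,150,80),(32,255,255))}.items():
    for c in cv2.findContours(mask(i,a,b),0,2)[0]:
      if cv2.contourArea(c)>40: print(n,k,np.round(cv2.minAreaRect(c)[0],1),cv2.boundingRect(c))
"
```

```text
ee [619.779 189.687 332.031] w 36.493008280809185 F [-0.566  0.157  0.439] t 11.375 q6 -64.39091820170835
[[-0.001  0.167  0.986]
 [-0.001  0.986 -0.167]
 [-1.    -0.001 -0.001]]
shift cm [ 14.924 -31.8     0.034] turn -0.0017011413416330168
side blue [287.7 353.7] (270, 340, 37, 29)
side blue [148.4 288.5] (119, 262, 61, 54)
side blue [300.7 264.8] (286, 253, 31, 25)
side red [255.5 156.5] (246, 149, 20, 16)
side yellow [251.5 131.5] (243, 125, 18, 14)
top blue [334.6 306. ] (310, 279, 51, 56)
top blue [443.5 187.6] (437, 175, 14, 26)
top blue [366.2 171. ] (361, 158, 12, 27)
top yellow [120. 207.] (117, 195, 7, 25)
```

View pics/s7.png

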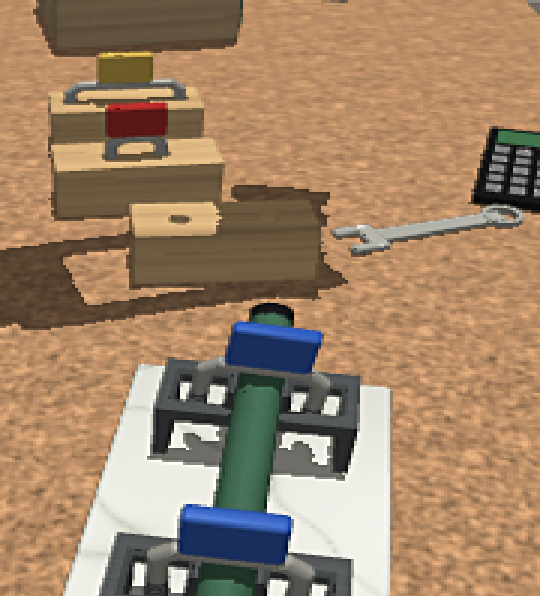

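View pics/t7.png

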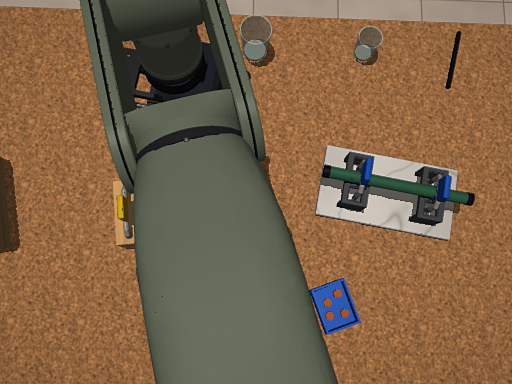

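```bash
python3 -c "
from h import *
p,e=tri((302,254.5),(367,171.3));print('tab top edge',p,e)
print(proj('side',(567,-124,136)),proj('top',(567,-124,136)))
from workcell import env
print(env.job_done())"
```

```text
tab top edge [ 568.821 -122.985  137.218] 5.028416016456091
[299.054 255.928] [367.372 171.062]
the job is handed in; nothing more can be done
None
```

The blue-tabbed U-bolt is now astride the rod with both legs through the holes of the empty bracket, released, and the job is handed in. `job_done` gave no verdict.

- **Placement:** I held the U-bolt until its bow reached the rod. The upward force rose by about 7 N with the TCP at 183 mm, the height at which the bow should meet the rod. I then opened the fingers and moved the arm away.
- **Final check of position:** Triangulating the top of the tab gave about (569, -123, 137) mm. That compares with the expected (567, -124, 136) mm from my seat estimate of (567, -124, 91) mm. The two camera rays missed each other by 5 mm, more than the 1 to 3 mm of earlier measurements. I put that down to hand-picked pixels plus the 2 mm calibration error.
- **Final check of fit:** In the side picture the U-bolt looks upright, and it sits like the one already fitted. I did not measure its final tilt or yaw.
- **Bystanders:** The red and yellow tabs are in the same pixels as at the start in the side view. In the top view the arm hid the red one, so only yellow was confirmed there.
- **Time and arm:** The last move ended at 11.4 s, and the arm was clear of everything.

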